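# Walk the heavy lamp supply home to its parking fence

## Task

Walk the heavy lamp supply forward across the bench until its far edge is pressed home against both rubber buffers of the parking fence, square to the fence and between its two end posts. It is too heavy to be shoved along in one go: push low on its near edge at alternate ends so that it swings ahead corner by corner, never more than about 12 degrees askew to the fence and never pushing on it with more than 20 N, and keep it standing on its feet. Leave the things standing around where they are, and take the hand away when the supply is home.

Things in the scene. Friction and masses are not known exactly. Their poses are not given: they have to be found in the camera images.
- supply: Lamp supply: loose heavy (about 3.6 kg) grey metal box, 90 mm deep (x), 200 long (y), 60 tall, on four feet 22 mm before/behind and 55 mm left/right of the middle. A smooth round black rub rail 18 mm thick runs along the near and the far edge, its middle 22 mm up, standing out 11 mm (depth over the rails 112, length 204 mm). Origin: centre of the underside; x from near to far edge, y left, z up.
- near_left (a point): Left pushing point: outermost line of the supply's near rail, 92 mm left of its middle, 22 mm above the bench. Axes as the supply's. Swinging this end about the feet of the other takes about 10 to 14 N here, up to 17 N if the pushing hand also bears down; sliding the whole supply bodily takes about 20 to 28 N at the middle.
- near_right (a point): Right pushing point: outermost line of the supply's near rail, 92 mm right of its middle, 22 mm above the bench. Axes as the supply's. Forces as on the left.
- far_left (a point): On the outermost line of the supply's far rail, 92 mm left of its middle, 22 mm above the bench; the rail beside it meets the left buffer.
- far_right (a point): On the outermost line of the supply's far rail, 92 mm right of its middle, 22 mm above the bench; the rail beside it meets the right buffer.
- fence: Parking fence, screwed down: upright aluminium strip 300 mm long, 48 tall, 8 mm behind the faces of two black rubber buffers on its robot side, and a steel post 12 mm thick, 54 tall, 144 mm left and right of the middle, 36 mm nearer the robot than the buffer faces. Origin: on the bench midway between the buffers, in the plane of their faces; x away from the robot through the fence, y left, z up.
- buffer_left (a point): Centre of the face of the left rubber buffer (26 mm wide, 10 to 34 mm above the bench), 80 mm left of the fence's middle, 22 mm above the bench. Axes as the fence's. The rubber yields roughly a millimetre under a few newtons.
- buffer_right (a point): The same on the right: centre of the face of the right rubber buffer, 80 mm right of the fence's middle, 22 mm above the bench. Axes as the fence's.
- objective_can: Bystander: white screw-top canister with a black lid, 44 mm across, 58 mm tall, to the left of the supply. Origin: centre of its underside.
- petri_dish: Bystander: pale round covered dish, 60 mm across, 16 mm tall, to the right of the supply. Origin: centre of its underside.
- bulb_box: Bystander: upright carton 46x46x63 mm behind the fence. Origin: centre of its underside.
- torch: Bystander: white torch 114 mm long, 32 mm thick, lying behind the fence. Origin: centre of its underside.

How it is judged:
On the way, in this order (a step that is already met when the one before it is completed fails the run):
1. the supply has been walked up to the fence (middle of its far edge within 20 mm of the buffers) (x of supply in the frame of fence above -0.076 m), for 0.1 s.
2. the supply is pressed home on the buffers (both ends within 3 mm of them, buffers loaded with more than 3 N) (x of each of far_left, far_right in the frame of fence above -0.003 m and contact force between supply and fence above 3 N), for 0.1 s.
At the end, for the whole second after the job is handed in: Both ends of the supply's far edge lie within 3 mm of the faces of the fence's two buffers, its middle is within 30 mm of the fence's middle (between the end posts), and it stands still and level on its feet, released (x of each of far_left, far_right in the frame of fence above -0.003 m and y of supply in the frame of fence between -0.03 and 0.03 m and angle between supply's own z axis and vertical below 0.03 rad and height (world z) of supply below 0.004 m and linear speed of supply below 0.005 m/s); the robot touches nothing.
It fails at once if the robot pushes on the supply with more than 20 N (contact force between any of the fingers, the arm and supply above 20 N).
It fails at once if the supply swings more than 15 degrees askew to the fence (angle between the x axis of supply and the x axis of fence, either way round above 0.262 rad).
It fails at once if the supply is tipped or lifted off its feet (angle between supply's own z axis and vertical above 0.06 rad or height (world z) of supply above 0.006 m).
It fails at once if one of the four things standing around is moved more than 12 mm (distance of any of objective_can, petri_dish, bulb_box, torch from where it was at the start of the episode above 0.012 m).
It also fails if it takes over 72 s, if anything falls off the work surface, if the arm or the gripper's body presses on something with over 40 N, if the wrist force passes 120 N, or if a joint passes its speed limit or range.

## Robot

A 7-joint arm with a two-finger parallel gripper is mounted at the origin on a cart in front of the work surface, level with it; the furniture and walls round the work are solid. World frame = base frame: x ahead of the robot, y to its left, z up, the work surface at z = 0. Lengths are in m, angles in rad, forces in N, time in s.
With the tool pointing down it reaches from about 0.425 to 0.875 m from the base axis. Payload 4.7 kg.
Tool frame: the origin (TCP) lies at the very end of the fingers, on their centre line; the grasp point (between the pads) lies 19 mm behind it; z points along the fingers, y is the line along which they close (so a half turn about z gives the same grasp; the last joint's range is limited). The gripper opens to 87 mm and grips with 3 to 60 N. Pads are 19 mm wide; open, the fingers measure 117 mm over their backs; the gripper's body (75 mm by 190 mm) begins 51 mm behind the grasp point.
Start: joints at [1.125, 0.321, -0.07, 1.45, 0.023, 1.371, -0.057], TCP at [0.288, -0.583, 0.223] pointing down, gripper open.
Joint ranges: [-2.86, 2.86], [-0.3, 2.09], [-1.38, 1.24], [0.06, 2.45], [-1.56, 4.7], [0.09, 2.05], [-2.69, 2.69]. Speed limits (rad/s): [2.57, 2.57, 3.14, 3.14, 3.14, 3.14, 3.14].

## Interface

Orientations are given as a rotation vector (axis times angle).
In Python, from bench import ctrl, get_image, job gives the robot as it stands.
- The arm moves only by the shell command python3 -m crank 'ROWS' [FORCE]. ROWS is JSON, a list that holds one entry, the list of rows, each a list of 5 numbers: the shift along the tool's x, y, z in mm, then the turn about the tool's z in rad, then the closure, from -1 (fully open) to 1 (shut), so that 0 is half open. A call has 1 to 10 rows; each row shifts and turns the commanded pose from where the row before left it, along the tool's axes as they then stand; what a row does not reach is not made up. A row lasts 1/12 s, in which the tool goes at most 41.7 mm and 7.16 degrees, less where a joint would pass 70% of its speed; a pose out of reach is approached as far as the arm can. A call with a gripper value outside its range is refused whole. The fingers move at their own pace and stop on an object; FORCE is the grip in N (left out, the last holds). Time passes only in rows, so rows that do not move let the fingers close. It gives the time, the measured TCP pose, the force, the opening and the grip force at its end, in the units of the state.
- ctrl.get_state(): the state, without advancing time (a new reading comes with each control period).
- get_image(name): name is "side" or "top" or "wrist"; returns a dict with "pixels" (420x560x3 uint8, red, green, blue), "fx", "fy", "cx", "cy" (pixels), "T" (4x4, takes a point from camera to world coordinates); the wrist camera has in their place "T_tool_cam" (4x4, takes a point from camera to tool coordinates, whose origin is the TCP and whose axes are the flange's). Camera axes: x right, y down, z forward; pixel columns grow to the right and rows downward; lengths in m; the calibration is good to about 2 mm. A picture is of the moment at which its call begins: read the wrist's pose just before it. There is no depth.
- job.close_job(): hands the job in; it is judged then, once.
The state is a dict: "time": time; "joint_positions": joint angles; "qd": joint speeds; "joint_torque": joint torques, N m; "position": TCP position; "tool_rot": TCP orientation; "ft_force": force on the tool from outside, world axes, zero at the start; "torque": the same for the moment, N m; "grip_width": opening from 0.0 (shut) to 1.0 (fully open); "grip_force": force on a finger pad.
Only numpy, scipy, OpenCV 4.12 (cv2) and the standard library are available. Lean on these libraries where they do the work, as an engineer would, in place of code of your own. Each camera call takes 0.05 s, during which the arm holds its last target. There are 200 camera calls.

## Working session

There is one attempt and no reset: what is moved stays moved. The work goes in short steps, Python scripts to look and compute and a shell command to move; the robot and the scene stay as the last step left them, time stands still between calls to the robot, and variables do not carry over. Pictures are saved under pics/ and viewed, at most 10 in all, crops included, and the job is handed in when it is done.

```bash
mkdir -p pics; ls; python3 - <<'E'
from bench import ctrl,get_image
import cv2,numpy as np
s=ctrl.get_state();print(s)
for n in("top","side"):
    d=get_image(n);cv2.imwrite(f"pics/{n}0.png",d["pixels"][:,:,::-1]);print(n,d["fx"],d["fy"],d["cx"],d["cy"],np.round(d["T"],4).tolist())
E
```

```text
pics
{'time': 0.0, 'joint_positions': array([ 1.12510187,  0.32182309, -0.07011791,  1.45166804,  0.02258154,
        1.37079301, -0.05692134]), 'qd': array([ 0.00078001, -0.00117074, -0.00068336, -0.00148387,  0.00181153,
        0.00067196, -0.00010902]), 'joint_torque': array([ 7.86731380e-05, -4.91294825e+01, -4.04103007e-01, -3.12531710e+01,
       -6.40001404e-02,  4.37933556e-02,  1.90544711e-04]), 'position': array([ 0.28818182, -0.58200968,  0.2214652 ]), 'tool_rot': array([-3.05713487e+00, -7.15535887e-01,  7.86861999e-04]), 'ft_force': array([-0.02470523,  0.6006894 , -0.33784509]), 'torque': array([-0.02517156,  0.05243598, -0.0326578 ]), 'grip_force': 0.0, 'grip_width': 0.9970247154551366}
top 457.7369413559877 457.7369413559877 284.4746795578075 214.44704467707302 [[0.0018, -0.9973, 0.073, 0.5382], [-0.9995, 0.0004, 0.0305, 0.0905], [-0.0305, -0.0731, -0.9969, 1.0503], [0.0, 0.0, 0.0, 1.0]]
side 493.25528441719734 493.25528441719734 276.33767139841115 210.70636019454747 [[-0.6375, -0.4147, 0.6494, 0.0784], [-0.7705, 0.3436, -0.5369, 0.5749], [-0.0005, -0.8426, -0.5385, 0.5148], [0.0, 0.0, 0.0, 1.0]]
```

View pics/top0.png

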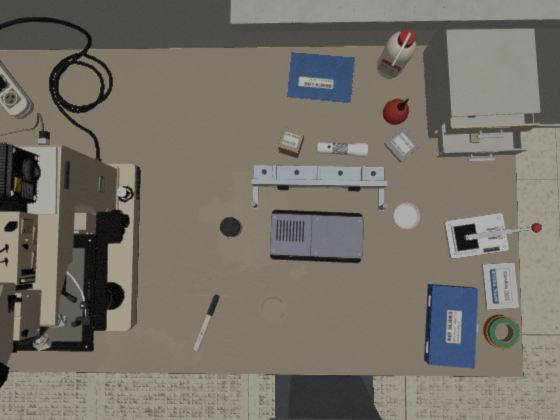

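View pics/side0.png

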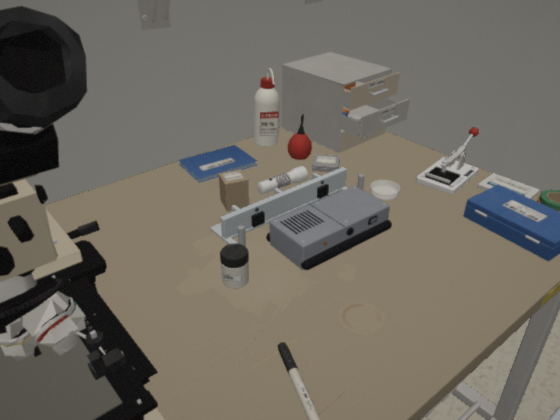

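The top view shows the supply at about cols 271–363, rows 211–261. The fence is above it (252–387, 165–208), with the canister at (230,227) and the dish at (406,215). I'll crop in on both views to find edges and heights.

```bash
cat > h.py <<'E'
import numpy as np,cv2
from bench import ctrl,get_image
def ray(d,u,v):
    T=np.array(d["T"]);r=T[:3,:3]@np.array([(u-d["cx"])/d["fx"],(v-d["cy"])/d["fy"],1]);return T[:3,3],r
def cast(d,u,v,z):
    o,r=ray(d,u,v);return (o+r*(z-o[2])/r[2])
def two(a,pa,b,pb):
    o1,r1=ray(a,*pa);o2,r2=ray(b,*pb)
    t=np.linalg.lstsq(np.c_[r1,-r2],o2-o1,rcond=None)[0];p,q=o1+r1*t[0],o2+r2*t[1]
    return (p+q)/2,np.linalg.norm(p-q)
E
python3 - <<'E'
from h import *
i=cv2.imread("pics/top0.png");c=cv2.resize(i[155:270,240:400],None,fx=5,fy=5,interpolation=cv2.INTER_CUBIC);cv2.imwrite("pics/topc.png",c)
i=cv2.imread("pics/side0.png");c=cv2.resize(i[165:275,205:405],None,fx=4,fy=4,interpolation=cv2.INTER_CUBIC);cv2.imwrite("pics/sidec.png",c)
E
```

```text
(no output)
```

View pics/topc.png

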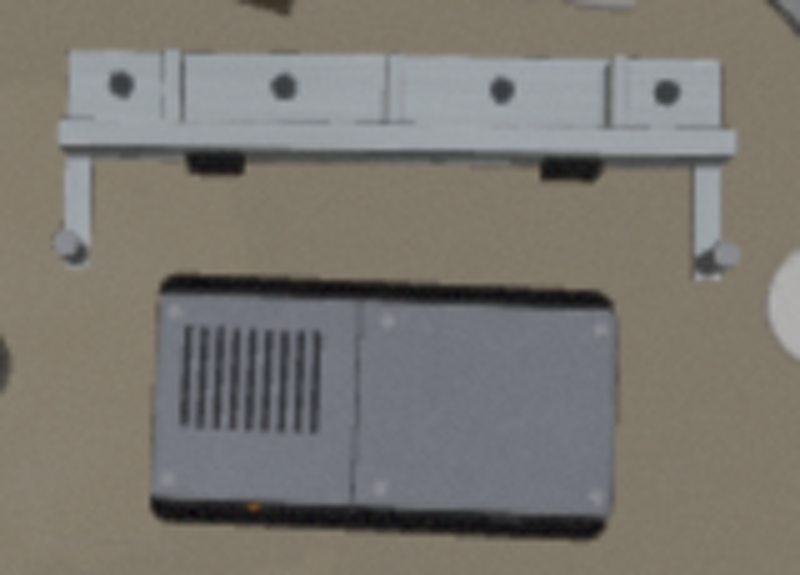

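View pics/sidec.png

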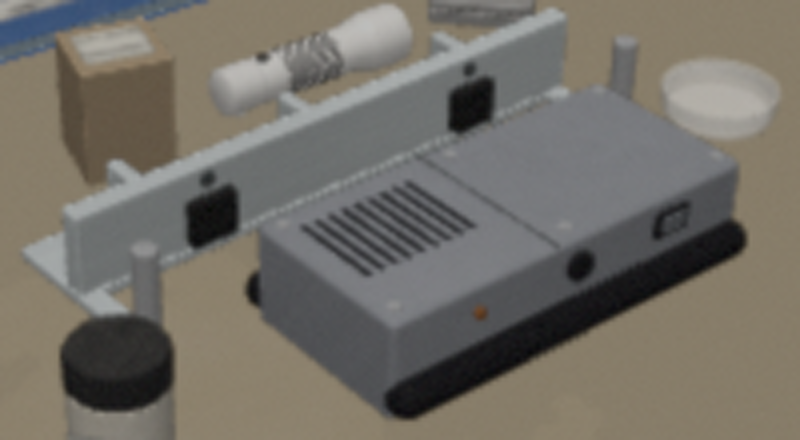

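In the top crop, the supply's top face corners are about (160,295), (613,312), (607,518) and (150,497). Its rails' outer edges are at 275–293 (far) and 520–540 (near). The buffer faces end at row 175–180. In the side crop, the top-face corners are (260,235), (392,328), (738,170) and (605,90), and the buffers are at (213,215) and (471,105).

```bash
python3 - <<'E'
from h import *
np.set_printoptions(precision=4,suppress=True)
t=get_image("top");s=get_image("side")
T=lambda u,v:(u/5+240-.4,v/5+155-.4)
S=lambda u,v:(u/4+205-.375,v/4+165-.375)
for n,a,b in [("NL",(150,497),(392,328)),("NR",(607,518),(738,168)),("FL",(160,294),(260,235)),("bufL bot mid",(216,175),(213,246)),("bufR bot mid",(572,180),(471,131)),("postL top",(66,240),(145,246)),("postR top",(728,254),(625,41))]:
    print(n,*two(t,T(*a),s,S(*b)))
C=lambda u,v,z:cast(t,*T(u,v),z)
f=[C(160,294,.06),C(613,312,.06),C(607,518,.06),C(150,497,.06)];print("top",np.array(f),np.mean(f,0))
r=[C(165,275,.022),C(610,293,.022),C(605,540,.022),C(153,520,.022)];print("rails",np.array(r),np.mean(r,0))
b=[C(216,175,.010),C(572,180,.010)];print("buf",np.array(b))
p=[C(66,240,.054),C(728,254,.054)];print("post",np.array(p))
an=lambda l,r:np.degrees(np.arctan2(-(l-r)[0],(l-r)[1]))
print("yaw",an(f[0],f[1]),an(f[3],f[2]),an(r[0],r[1]),an(r[3],r[2]),"fence",an(*b),an(*p))
for q in [(230,227),(406,215)]: print(cast(t,*q,.03))
E
```

```text
NL [0.5251 0.153  0.057 ] 0.00025421213020052774
NR [ 0.5166 -0.0441  0.0552] 0.00014870589859437185
FL [0.613  0.1486 0.0528] 0.0018629775875778141
bufL bot mid [0.6723 0.1269 0.0063] 0.0010203951221763026
bufR bot mid [ 0.6702 -0.0356  0.0061] 0.0024741145987458284
postL top [0.637  0.1902 0.0527] 0.0013445115127333647
postR top [ 0.6311 -0.0981  0.0519] 0.00030850626131709476
top [[ 0.6131  0.1489  0.06  ]
 [ 0.6052 -0.047   0.06  ]
 [ 0.5166 -0.0435  0.06  ]
 [ 0.5252  0.1528  0.06  ]] [0.565  0.0528 0.06  ]
rails [[ 0.6246  0.1489  0.022 ]
 [ 0.6163 -0.051   0.022 ]
 [ 0.5061 -0.0476  0.022 ]
 [ 0.5144  0.1539  0.022 ]] [0.5653 0.051  0.022 ]
buf [[ 0.6715  0.1263  0.01  ]
 [ 0.6689 -0.0359  0.01  ]]
post [[ 0.6373  0.1906  0.054 ]
 [ 0.6308 -0.0978  0.054 ]]
yaw -2.3081543787459338 -2.492279821581544 -2.365208530374065 -2.376243964022182 fence -0.9308397067532715 -1.2848666924136476
[0.5849 0.2438 0.03  ]
[ 0.6116 -0.1479  0.03  ]
```

Both views agree: heights come out at 55–57 mm (top) and 52–53 mm (posts), and the sizes match. Supply centre is about (0.565, 0.052) at yaw −2.4°; fence is at (0.671, 0.046), yaw about −1.2°. The gap is about 50 mm. I'll start with the right end.

```bash
python3 -m crank '[[[0,0,0,0.115,1],[0,0,0,0.115,1],[0,0,0,0.115,1],[0,0,0,0.115,1],[35,-20,0,0,1],[35,-20,0,0,1],[35,-20,0,0,1],[35,-20,0,0,1],[35,-20,0,0,1],[0,-40,0,0,1]]]' 10; python3 -m crank '[[[0,-40,0,0,1],[0,-40,0,0,1],[0,-40,0,0,1],[0,-40,0,0,1],[0,-40,0,0,1],[0,-40,0,0,1],[0,-40,0,0,1],[0,-40,0,0,1],[0,-20,0,0,1],[0,0,0,0,1]]]'
```

```text
time: 1.03
position: [0.4696, -0.4412, 0.2186]
tool_rot: [-3.139, -0.006, -0.002]
ft_force: [-0.7, 2.1, -0.8]
grip_width: 0.323
grip_force: 0.0
time: 1.87
position: [0.4638, -0.0964, 0.2229]
tool_rot: [-3.141, -0.014, -0.001]
ft_force: [-0.3, -0.2, 0.3]
grip_width: 0.003
grip_force: 0.0
```

```bash
python3 -m crank '[[[0,-30,0,0,1],[0,-30,0,0,1],[0,0,40,0,1],[0,0,40,0,1],[0,0,40,0,1],[0,0,40,0,1],[0,0,30,0,1],[0,0,10,0,1],[0,0,0,0,1],[0,0,0,0,1]]]'
```

```text
time: 2.7
position: [0.4643, -0.0429, 0.0233]
tool_rot: [-3.142, 0.001, -0.001]
ft_force: [0.7, -0.1, 1.5]
grip_width: 0.002
grip_force: 0.0
```

```bash
python3 -m crank '[[[0,-5,10,0,1],[6,0,1,0,1],[6,0,0,0,1],[4,0,0,0,1],[2,0,0,0,1],[2,0,0,0,1],[2,0,0,0,1],[2,0,0,0,1]]]'; python3 -m crank '[[[1.5,0,0,0,1],[1.5,0,0,0,1],[1.5,0,0,0,1],[1.5,0,0,0,1],[1.5,0,0,0,1]]]'
```

```text
time: 3.37
position: [0.4877, -0.0376, 0.0116]
tool_rot: [3.141, -0.0, -0.0]
ft_force: [-0.3, -0.5, -0.3]
grip_width: 0.007
grip_force: 0.0
time: 3.78
position: [0.4943, -0.0376, 0.0113]
tool_rot: [3.141, -0.0, -0.003]
ft_force: [-3.9, 0.3, 1.7]
grip_width: 0.005
grip_force: 1.8
```

```bash
for i in 1; do python3 -m crank '[[[1.5,0,0,0,1],[1.5,0,0,0,1],[1.5,0,0,0,1]]]'; python3 -m crank '[[[1.5,0,0,0,1],[1.5,0,0,0,1],[1.5,0,0,0,1]]]';python3 -m crank '[[[1.5,0,0,0,1],[1.5,0,0,0,1]]]'; done
```

```text
time: 4.03
position: [0.4946, -0.0375, 0.0101]
tool_rot: [3.141, -0.0, -0.017]
ft_force: [-11.5, 0.7, 5.1]
grip_width: 0.002
grip_force: 6.0
time: 4.28
position: [0.4958, -0.0378, 0.009]
tool_rot: [3.141, -0.0, -0.027]
ft_force: [-16.4, -1.0, 7.6]
grip_width: 0.001
grip_force: 8.2
time: 4.45
position: [0.4985, -0.0386, 0.0089]
tool_rot: [3.14, -0.001, -0.028]
ft_force: [-17.1, -2.6, 6.9]
grip_width: 0.003
grip_force: 8.3
```

```bash
python3 -m crank '[[[0,0,-1.5,0,1],[0,0,-1.5,0,1]]]'; python3 -m crank '[[[0,0,-1.5,0,1],[0,0,-1,0,1]]]'
```

```text
time: 4.62
position: [0.4999, -0.0382, 0.0114]
tool_rot: [3.141, -0.001, -0.023]
ft_force: [-9.7, -0.4, -3.8]
grip_width: 0.008
grip_force: 4.8
time: 4.78
position: [0.5, -0.0378, 0.0139]
tool_rot: [3.141, -0.0, -0.022]
ft_force: [-10.1, 0.1, -3.5]
grip_width: 0.008
grip_force: 4.8
```

```bash
python3 -m crank '[[[1.2,0,-0.2,0,1],[1.2,0,-0.2,0,1],[1.2,0,-0.2,0,1]]]'; python3 -m crank '[[[1.2,0,-0.2,0,1],[1.2,0,-0.2,0,1],[1.2,0,-0.2,0,1]]]';python3 -m crank '[[[1.2,0,-0.2,0,1],[1.2,0,-0.2,0,1],[1.2,0,-0.2,0,1]]]'
```

```text
time: 5.03
position: [0.5032, -0.0386, 0.0143]
tool_rot: [3.14, -0.001, -0.024]
ft_force: [-10.6, -2.6, -2.6]
grip_width: 0.006
grip_force: 5.3
time: 5.28
position: [0.5067, -0.039, 0.0148]
tool_rot: [3.14, -0.001, -0.024]
ft_force: [-10.6, -2.5, -3.8]
grip_width: 0.005
grip_force: 5.4
time: 5.53
position: [0.5102, -0.0392, 0.0153]
tool_rot: [3.14, -0.002, -0.025]
ft_force: [-10.5, -2.2, -2.6]
grip_width: 0.004
grip_force: 5.4
```

```bash
python3 -m crank '[[[1.5,0,-0.1,0,1],[1.5,0,-0.1,0,1],[1.5,0,-0.1,0,1],[1.5,0,-0.1,0,1],[1.5,0,-0.1,0,1]]]'
cat >> h.py <<'E'
FC,FY=np.array([.671,.046]),np.radians(-1.2)
def look(tag,pts_n=3):
    "supply pose from top face (grey) blob in top view, in the fence frame"
    d=get_image("top");im=d["pixels"][:,:,::-1].copy();cv2.imwrite(f"pics/{tag}.png",im)
    hsv=cv2.cvtColor(im,cv2.COLOR_BGR2HSV).astype(int);b,g,r=[im[:,:,k].astype(int) for k in range(3)]
    m=((b-r>3)&(b>70)&(b<165)).astype(np.uint8)*255
    m[:, :255]=0;m[:,385:]=0;m[:178]=0;m[285:]=0
    m=cv2.morphologyEx(cv2.morphologyEx(m,cv2.MORPH_CLOSE,np.ones((5,5))),cv2.MORPH_OPEN,np.ones((7,7)))
    c=max(cv2.findContours(m,0,1)[0],key=cv2.contourArea)[:,0].astype(float)+0.
    p=np.array([cast(d,u,v,.06)[:2] for u,v in c],np.float32)
    (cx,cy),(w,h),a=cv2.minAreaRect(p)
    a=a if abs(a)<45 else a-90
    R=lambda t:np.array([[np.cos(t),np.sin(t)],[-np.sin(t),np.cos(t)]])
    q=R(FY)@(np.array([cx,cy])-FC);y=np.radians(a)
    print(tag,"centre",round(cx,4),round(cy,4),"yaw",round(a,2),"rel",round(a-np.degrees(FY),2),"size",round(w*1e3),round(h*1e3),"fence xy mm",np.round(q*1e3,1))
    for n,x,yy in[("farL",.056,.092),("farR",.056,-.092),("nearL",-.056,.085),("nearR",-.056,-.085)]:
        w_=np.array([cx,cy])+R(y).T@[x,yy];print("  ",n,"world",np.round(w_*1e3,1),"fence",np.round(R(FY)@(w_-FC)*1e3,1))
E
python3 -c "
from h import *
look('l1')"
```

```text
time: 5.95
position: [0.5177, -0.0398, 0.0158]
tool_rot: [3.139, -0.002, -0.025]
ft_force: [-10.5, -4.4, -4.3]
grip_width: 0.004
grip_force: 5.6
l1 centre 0.5743 0.054 yaw 7.12 rel 8.32 size 89 196 fence xy mm [-96.8   6. ]
   farL world [618.5 152.2] fence [-54.7 105.1]
   farR world [641.3 -30.3] fence [-28.1 -77. ]
   nearL world [508.2 131.4] fence [-164.5   82. ]
   nearR world [529.3 -37.3] fence [-139.9  -86.2]
```

```bash
python3 -m crank '[[[-15,0,0,0,1],[-25,-5,0,0,1],[0,-40,2,0,1],[0,-40,2,0,1],[0,-40,2,0,1],[0,-35,0,0,1],[0,-10,0,0,1],[0,0,0,0,1],[0,0,0,0,1]]]'
```

```text
time: 6.75
position: [0.4855, 0.1324, 0.0133]
tool_rot: [3.141, 0.002, 0.0]
ft_force: [-0.2, -1.2, 0.7]
grip_width: 0.004
grip_force: 0.0
```

```bash
python3 -m crank '[[[3,0,0,0,1],[2,0,0,0,1],[1.5,0,0,0,1],[1.5,0,0,0,1],[1.5,0,-0.5,0,1],[1.5,0,-0.5,0,1]]]'; python3 -m crank '[[[1.5,0,-0.6,0,1],[1.5,0,-0.6,0,1],[1.5,0,-0.6,0,1]]]';python3 -m crank '[[[1.5,0,-0.6,0,1],[1.5,0,-0.6,0,1],[1.5,0,-0.5,0,1]]]'
```

```text
time: 7.25
position: [0.4955, 0.1316, 0.0139]
tool_rot: [3.141, -0.002, -0.004]
ft_force: [-3.7, -0.6, -0.5]
grip_width: 0.006
grip_force: 1.7
time: 7.5
position: [0.4958, 0.1316, 0.0141]
tool_rot: [3.139, 0.0, -0.016]
ft_force: [-10.1, -0.4, -2.6]
grip_width: 0.004
grip_force: 5.2
time: 7.75
position: [0.4989, 0.1324, 0.015]
tool_rot: [3.14, 0.002, -0.02]
ft_force: [-10.2, 0.4, -3.6]
grip_width: 0.005
grip_force: 5.0
```

```bash
python3 -m crank '[[[2,0,-0.1,0,1],[2,0,-0.1,0,1],[2,0,-0.1,0,1],[2,0,-0.1,0,1]]]' | sed -n 2,4p; python3 -m crank '[[[2,0,-0.1,0,1],[2,0,-0.1,0,1],[2,0,-0.1,0,1],[2,0,-0.1,0,1]]]'| sed -n 2,4p;python3 -m crank '[[[2,0,-0.1,0,1],[2,0,-0.1,0,1],[2,0,-0.1,0,1],[2,0,-0.1,0,1]]]'| sed -n 2,4p;  python3 -c "
from h import *
look('l2')"
```

```text
position: [0.5063, 0.1337, 0.0154]
tool_rot: [3.141, 0.003, -0.022]
ft_force: [-11.7, 3.9, -2.1]
position: [0.5138, 0.1345, 0.0158]
tool_rot: [-3.141, -0.004, 0.023]
ft_force: [-13.0, 4.4, -2.0]
position: [0.5214, 0.1351, 0.016]
tool_rot: [-3.14, -0.004, 0.024]
ft_force: [-12.6, 5.3, -3.4]
l2 centre 0.5849 0.0505 yaw -2.68 rel -1.48 size 195 89 fence xy mm [-86.2   2.7]
   farL world [645.1 139.8] fence [-27.8  93.3]
   farR world [636.5 -44. ] fence [-32.6 -90.7]
   nearL world [532.9 138.1] fence [-140.    89.1]
   nearR world [525.  -31.8] fence [-144.3  -80.8]
```

```bash
python3 -m crank '[[[2,0,-0.1,0,1],[2,0,-0.1,0,1],[2,0,-0.1,0,1],[2,0,-0.1,0,1]]]' | sed -n 2,4p; python3 -m crank '[[[2,0,-0.1,0,1],[2,0,-0.1,0,1],[1,0,0,0,1]]]'| sed -n 2,4p;  python3 -c "
from h import *
look('l3')"
```

```text
position: [0.5296, 0.1352, 0.0163]
tool_rot: [-3.14, -0.004, 0.023]
ft_force: [-12.8, 4.7, -3.7]
position: [0.5351, 0.1352, 0.0166]
tool_rot: [-3.14, -0.003, 0.022]
ft_force: [-11.8, 6.5, -3.0]
l3 centre 0.5911 0.0485 yaw -8.25 rel -7.05 size 196 90 fence xy mm [-79.9   0.9]
   farL world [659.7 131.5] fence [-13.1  85.3]
   farR world [633.3 -50.6] fence [-35.7 -97.3]
   nearL world [547.9 140.7] fence [-125.1   92.1]
   nearR world [523.5 -27.5] fence [-146.   -76.6]
```

```bash
python3 -m crank '[[[-15,0,0,0,1],[-28,5,0,0,1],[0,40,2,0,1],[0,40,2,0,1],[0,40,2,0,1],[0,30,0,0,1],[0,10,0,0,1],[0,0,0,0,1],[0,0,0,0,1]]]'
```

```text
time: 10.18
position: [0.4999, -0.0319, 0.0139]
tool_rot: [-3.141, 0.001, -0.002]
ft_force: [0.2, 0.9, -0.6]
grip_width: 0.008
grip_force: 0.0
```

```bash
python3 -m crank '[[[4,0,0,0,1],[3,0,0,0,1],[2,0,0,0,1],[1.5,0,0,0,1],[1.5,0,-0.5,0,1],[1.5,0,-0.5,0,1]]]'| sed -n 2,4p; python3 -m crank '[[[1.5,0,-0.6,0,1],[1.5,0,-0.6,0,1],[1.5,0,-0.6,0,1]]]'| sed -n 2,4p;python3 -m crank '[[[1.5,0,-0.6,0,1],[1.5,0,-0.6,0,1],[1.5,0,-0.3,0,1]]]'| sed -n 2,4p
python3 -m crank '[[[2,0,-0.1,0,1],[2,0,-0.1,0,1],[2,0,-0.1,0,1],[2,0,-0.1,0,1]]]' | sed -n 2,4p
```

```text
position: [0.5114, -0.0318, 0.014]
tool_rot: [-3.141, -0.001, 0.006]
ft_force: [-4.7, 1.7, -0.5]
position: [0.5118, -0.0319, 0.0142]
tool_rot: [-3.141, 0.0, 0.018]
ft_force: [-9.3, 1.8, -2.9]
position: [0.5151, -0.0335, 0.0149]
tool_rot: [3.14, -0.001, -0.022]
ft_force: [-9.8, -2.5, -3.6]
position: [0.5218, -0.0354, 0.015]
tool_rot: [3.138, -0.003, -0.026]
ft_force: [-13.0, -5.8, -1.6]
```

```bash
python3 -m crank '[[[2,0,-0.1,0,1],[2,0,-0.1,0,1],[2,0,-0.1,0,1],[2,0,-0.1,0,1]]]'| sed -n 2,4p;  python3 -c "
from h import *
look('l4')"
```

```text
position: [0.53, -0.0354, 0.0154]
tool_rot: [3.138, -0.003, -0.026]
ft_force: [-11.8, -4.0, -2.7]
l4 centre 0.5994 0.051 yaw -0.6 rel 0.6 size 195 89 fence xy mm [-71.7   3.5]
   farL world [656.3 142.4] fence [-16.7  96.1]
   farR world [654.4 -41.6] fence [-14.8 -87.9]
   nearL world [544.3 136.6] fence [-128.6   87.9]
   nearR world [542.5 -33.4] fence [-126.8  -82. ]
```

```bash
python3 -m crank '[[[2,0,-0.1,0,1],[2,0,-0.1,0,1],[2,0,-0.1,0,1],[2,0,-0.1,0,1],[1.5,0,0,0,1],[1,0,0,0,1]]]'| sed -n 2,4p;  python3 -c "
from h import *
look('l5')"; python3 -m crank '[[[-15,0,0,0,1],[-28,-5,0,0,1],[0,-40,2,0,1],[0,-40,2,0,1],[0,-40,2,0,1],[0,-35,0,0,1],[0,-6,0,0,1],[0,0,0,0,1],[0,0,0,0,1]]]'
```

```text
position: [0.5402, -0.0361, 0.0157]
tool_rot: [3.137, -0.003, -0.027]
ft_force: [-13.8, -5.3, -0.7]
l5 centre 0.6031 0.0525 yaw 2.94 rel 4.14 size 89 196 fence xy mm [-68.   5.]
   farL world [654.3 147.2] fence [-18.8 100.8]
   farR world [663.8 -36.5] fence [ -5.5 -82.7]
   nearL world [542.8 134.5] fence [-130.    85.8]
   nearR world [551.6 -35.3] fence [-117.7  -83.8]
time: 13.2
position: [0.5057, 0.1331, 0.0132]
tool_rot: [3.141, 0.001, 0.001]
ft_force: [0.1, -0.9, 0.3]
grip_width: 0.004
grip_force: 0.0
```

```bash
python3 -m crank '[[[8,0,0,0,1],[6,0,0,0,1],[4,0,0,0,1],[2,0,0,0,1],[1.5,0,0,0,1],[1.5,0,0,0,1],[1.5,0,-0.5,0,1],[1.5,0,-0.5,0,1]]]'| sed -n 2,4p; python3 -m crank '[[[1.5,0,-0.6,0,1],[1.5,0,-0.6,0,1],[1.5,0,-0.6,0,1]]]'| sed -n 2,4p;python3 -m crank '[[[1.5,0,-0.6,0,1],[1.5,0,-0.6,0,1],[1.5,0,-0.3,0,1]]]'| sed -n 2,4p
python3 -m crank '[[[1.5,0,-0.1,0,1],[1.5,0,-0.1,0,1],[1.5,0,-0.1,0,1]]]' | sed -n 2,4p
```

```text
position: [0.5309, 0.1333, 0.014]
tool_rot: [3.141, -0.0, -0.002]
ft_force: [-3.3, -0.2, -1.2]
position: [0.5312, 0.1333, 0.0141]
tool_rot: [3.14, 0.001, -0.015]
ft_force: [-9.3, 0.3, -1.3]
position: [0.5339, 0.1338, 0.0147]
tool_rot: [3.14, 0.002, -0.02]
ft_force: [-10.5, 1.1, -3.2]
position: [0.5377, 0.1348, 0.0148]
tool_rot: [3.141, 0.003, -0.022]
ft_force: [-10.6, 2.8, -2.6]
```

```bash
python3 -m crank '[[[1.5,0,-0.1,0,1],[1.5,0,-0.1,0,1],[1.5,0,-0.1,0,1],[1.5,0,-0.1,0,1]]]' | sed -n 2,4p; python3 -m crank '[[[1,0,-0.1,0,1],[1,0,-0.1,0,1],[1,0,0,0,1]]]' | sed -n 2,4p;  python3 -c "
from h import *
look('l6')"
```

```text
position: [0.5431, 0.1356, 0.015]
tool_rot: [-3.141, -0.003, 0.023]
ft_force: [-12.4, 4.7, -3.7]
position: [0.546, 0.1358, 0.0152]
tool_rot: [-3.141, -0.003, 0.024]
ft_force: [-12.8, 3.6, -3.4]
l6 centre 0.6092 0.0494 yaw -2.92 rel -1.72 size 193 89 fence xy mm [-61.8   2.1]
   farL world [669.8 138.4] fence [-3.1 92.4]
   farR world [660.5 -45.3] fence [ -8.6 -91.5]
   nearL world [557.6 137.2] fence [-115.3   88.8]
   nearR world [549.  -32.6] fence [-120.3  -81.2]
```

```bash
python3 -m crank '[[[1,0,0,0,1],[1,0,0,0,1]]]' | sed -n 2,4p;python3 -m crank '[[[0.7,0,0,0,1],[0.6,0,0,0,1]]]' | sed -n 2,4p
```

```text
position: [0.5474, 0.1359, 0.0152]
tool_rot: [-3.141, -0.004, 0.025]
ft_force: [-16.6, 4.4, 0.5]
position: [0.5474, 0.136, 0.0151]
tool_rot: [3.141, 0.004, -0.029]
ft_force: [-17.7, 3.8, 2.3]
```

The left end touches its buffer (the force rises and motion stops). Now the right end.

```bash
python3 -m crank '[[[-15,0,0,0,1],[-28,5,0,0,1],[0,40,1.5,0,1],[0,40,2,0,1],[0,40,2,0,1],[0,34,0,0,1],[0,9,0,0,1],[0,0,0,0,1],[0,0,0,0,1]]]'|sed -n 2,4p; python3 -c "
from h import *
look('l7')"
```

```text
position: [0.5147, -0.0342, 0.0131]
tool_rot: [-3.141, 0.002, -0.002]
ft_force: [0.5, 1.4, -0.5]
l7 centre 0.6098 0.0507 yaw -3.5 rel -2.3 size 196 89 fence xy mm [-61.3   3.5]
   farL world [671.3 139.1] fence [-1.6 93.1]
   farR world [660.1 -44.5] fence [ -9.  -90.7]
   nearL world [559.1 139. ] fence [-113.8   90.6]
   nearR world [548.7 -30.7] fence [-120.6  -79.2]
```

```bash
python3 -m crank '[[[8,0,0,0,1],[6,0,0,0,1],[3,0,0,0,1],[2,0,0,0,1],[1.5,0,0,0,1],[1.5,0,-0.4,0,1],[1.5,0,-0.5,0,1],[1.5,0,-0.5,0,1]]]'| sed -n 2,4p; python3 -m crank '[[[1.5,0,-0.6,0,1],[1.5,0,-0.6,0,1],[1.5,0,-0.6,0,1]]]'| sed -n 2,4p;python3 -m crank '[[[1.5,0,-0.6,0,1],[1.5,0,-0.3,0,1]]]'| sed -n 2,4p
python3 -m crank '[[[1.2,0,-0.1,0,1],[1.2,0,-0.1,0,1]]]' | sed -n 2,4p
```

```text
position: [0.5373, -0.0345, 0.0135]
tool_rot: [-3.142, 0.0, 0.006]
ft_force: [-5.1, 0.3, -1.3]
position: [0.5377, -0.0346, 0.0137]
tool_rot: [3.141, -0.001, -0.019]
ft_force: [-8.9, -0.2, -2.4]
position: [0.54, -0.0354, 0.014]
tool_rot: [3.141, -0.001, -0.022]
ft_force: [-10.9, -1.3, -4.4]
position: [0.5418, -0.036, 0.014]
tool_rot: [3.14, -0.002, -0.023]
ft_force: [-11.4, -2.9, -2.8]
```

```bash
python3 -m crank '[[[1,0,-0.1,0,1],[1,0,-0.1,0,1]]]' | sed -n 2,4p;python3 -m crank '[[[1,0,-0.1,0,1]]]' | sed -n 2,4p;python3 -m crank '[[[0.8,0,-0.1,0,1]]]' | sed -n 2,4p
```

```text
position: [0.5435, -0.0365, 0.014]
tool_rot: [3.139, -0.002, -0.024]
ft_force: [-11.4, -3.1, -2.9]
position: [0.5445, -0.0367, 0.0141]
tool_rot: [3.139, -0.002, -0.025]
ft_force: [-11.9, -4.2, -3.1]
position: [0.5446, -0.0368, 0.014]
tool_rot: [3.139, -0.003, -0.027]
ft_force: [-13.4, -3.3, -2.2]
```

```bash
python3 -m crank '[[[0.8,0,-0.1,0,1]]]' | sed -n 2,4p;python3 -m crank '[[[0.8,0,-0.1,0,1]]]' | sed -n 2,4p;  python3 -c "
from h import *
look('l8')"
```

```text
position: [0.5446, -0.0368, 0.014]
tool_rot: [3.139, -0.003, -0.029]
ft_force: [-15.0, -2.9, 0.7]
position: [0.5447, -0.0368, 0.014]
tool_rot: [3.139, -0.003, -0.032]
ft_force: [-17.1, -3.0, 2.2]
l8 centre 0.6125 0.051 yaw -0.6 rel 0.6 size 195 89 fence xy mm [-58.6   3.8]
   farL world [669.4 142.4] fence [-3.6 96.4]
   farR world [667.5 -41.6] fence [ -1.7 -87.6]
   nearL world [557.4 136.6] fence [-115.5   88.2]
   nearR world [555.6 -33.4] fence [-113.7  -81.8]
```

```bash
python3 -m crank '[[[-15,0,0,0,1],[-20,-5,0,0,1],[0,-40,1.5,0,1],[0,-40,1,0,1],[0,-40,1,0,1],[0,-35,0,0,1],[0,-8,0,0,1],[0,0,0,0,1],[0,0,0,0,1]]]'|sed -n 2,4p
```

```text
position: [0.5198, 0.1329, 0.0143]
tool_rot: [3.141, 0.001, 0.001]
ft_force: [-0.7, -0.3, -0.4]
```

```bash
python3 -m crank '[[[8,0,0,0,1],[6,0,0,0,1],[3,0,0,0,1],[2,0,0,0,1],[2,0,0,0,1],[1.5,0,-0.2,0,1],[1.5,0,-0.4,0,1],[1.5,0,-0.5,0,1]]]'| sed -n 2,4p; python3 -m crank '[[[1.5,0,-0.6,0,1],[1.5,0,-0.6,0,1],[1.5,0,-0.6,0,1]]]'| sed -n 2,4p;python3 -m crank '[[[1.2,0,-0.5,0,1],[1,0,-0.3,0,1]]]'| sed -n 2,4p
```

```text
position: [0.5449, 0.1334, 0.0153]
tool_rot: [3.141, -0.0, -0.0]
ft_force: [-0.3, -0.9, -0.3]
position: [0.5457, 0.1334, 0.0157]
tool_rot: [3.14, 0.001, -0.012]
ft_force: [-9.1, 0.5, -1.5]
position: [0.5457, 0.1334, 0.0157]
tool_rot: [3.14, 0.001, -0.019]
ft_force: [-11.8, 0.2, 1.0]
```

```bash
python3 -m crank '[[[0.8,0,-0.3,0,1],[0.8,0,-0.3,0,1]]]'| sed -n 2,4p;python3 -m crank '[[[0.7,0,-0.3,0,1]]]'| sed -n 2,4p;python3 -m crank '[[[0.7,0,-0.2,0,1]]]'| sed -n 2,4p
```

```text
position: [0.5461, 0.1335, 0.0158]
tool_rot: [3.139, 0.002, -0.022]
ft_force: [-10.3, 1.4, -1.5]
position: [0.547, 0.1338, 0.0159]
tool_rot: [3.14, 0.002, -0.022]
ft_force: [-10.7, 1.3, -4.1]
position: [0.5476, 0.134, 0.016]
tool_rot: [3.14, 0.002, -0.022]
ft_force: [-12.1, 1.2, -3.0]
```

```bash
python3 -m crank '[[[0.8,0,-0.1,0,1]]]'| sed -n 2,4p;python3 -m crank '[[[0.8,0,-0.1,0,1]]]'| sed -n 2,4p;python3 -m crank '[[[0.7,0,-0.1,0,1]]]'| sed -n 2,4p;  python3 -c "
from h import *
look('l9')"
```

```text
position: [0.5476, 0.134, 0.0159]
tool_rot: [3.14, 0.002, -0.024]
ft_force: [-14.1, 1.4, -1.5]
position: [0.5476, 0.1339, 0.0159]
tool_rot: [3.139, 0.002, -0.027]
ft_force: [-16.1, 0.7, -0.8]
position: [0.5477, 0.134, 0.0159]
tool_rot: [3.139, 0.002, -0.029]
ft_force: [-16.5, 1.2, -0.1]
l9 centre 0.613 0.0387 yaw -0.11 rel 1.09 size 171 89 fence xy mm [-57.9  -8.6]
   farL world [669.1 130.5] fence [-3.6 84.5]
   farR world [668.8 -53.5] fence [ -0.1 -99.5]
   nearL world [557.1 123.8] fence [-115.5   75.4]
   nearR world [556.8 -46.2] fence [-112.2  -94.6]
```

```bash
python3 -m crank '[[[-15,0,0,0,1],[-22,5,0,0,1],[0,40,1.5,0,1],[0,40,1,0,1],[0,40,1,0,1],[0,34,0,0,1],[0,9,0,0,1],[0,0,0,0,1],[0,0,0,0,1]]]'|sed -n 2,4p;  python3 -c "
from h import *
look('l10')"
```

```text
position: [0.5204, -0.0342, 0.0161]
tool_rot: [-3.141, 0.002, -0.001]
ft_force: [0.0, 1.3, -0.4]
l10 centre 0.613 0.0506 yaw -0.11 rel 1.09 size 195 89 fence xy mm [-58.1   3.4]
   farL world [669.1 142.5] fence [-3.9 96.5]
   farR world [668.8 -41.5] fence [ -0.4 -87.5]
   nearL world [557.1 135.7] fence [-115.7   87.3]
   nearR world [556.8 -34.3] fence [-112.5  -82.6]
```

```bash
python3 -m crank '[[[8,0,0,0,1],[6,0,0,0,1],[3,0,0,0,1],[2,0,0,0,1],[1.5,0,0,0,1],[1.5,0,-0.3,0,1],[1.5,0,-0.4,0,1],[1.5,0,-0.5,0,1]]]'| sed -n 2,4p; python3 -m crank '[[[1.2,0,-0.5,0,1],[1.2,0,-0.5,0,1],[1.2,0,-0.5,0,1]]]'| sed -n 2,4p;python3 -m crank '[[[1,0,-0.3,0,1]]]'| sed -n 2,4p
```

```text
position: [0.5438, -0.0345, 0.0166]
tool_rot: [-3.142, 0.0, 0.004]
ft_force: [-3.3, 0.8, -1.9]
position: [0.544, -0.0345, 0.0167]
tool_rot: [3.142, -0.001, -0.015]
ft_force: [-10.3, 0.0, -1.4]
position: [0.5441, -0.0345, 0.0167]
tool_rot: [3.141, -0.001, -0.018]
ft_force: [-11.6, 0.3, -0.6]
```

```bash
python3 -m crank '[[[0.8,0,-0.3,0,1],[0.8,0,-0.2,0,1]]]'| sed -n 2,4p;python3 -m crank '[[[0.8,0,-0.2,0,1]]]'| sed -n 2,4p;python3 -m crank '[[[0.7,0,-0.2,0,1]]]'| sed -n 2,4p;python3 -m crank '[[[0.5,0,-0.2,0,1]]]'| sed -n 2,4p
```

```text
position: [0.5445, -0.0348, 0.0167]
tool_rot: [3.141, -0.001, -0.022]
ft_force: [-12.1, 0.7, 0.4]
position: [0.5446, -0.0347, 0.0167]
tool_rot: [3.141, -0.001, -0.024]
ft_force: [-13.6, 0.8, 0.9]
position: [0.5446, -0.0347, 0.0167]
tool_rot: [3.141, -0.001, -0.026]
ft_force: [-15.5, 1.0, 1.4]
position: [0.5446, -0.0347, 0.0168]
tool_rot: [3.141, -0.001, -0.028]
ft_force: [-15.8, -0.2, 0.8]
```

Both ends are against the buffers now. I'll hold briefly, withdraw and check.

```bash
python3 -m crank '[[[0,0,0,0,1],[0,0,0,0,1],[-10,0,0,0,1],[-30,0,0,0,1],[-30,0,0,0,1],[0,0,-30,0,1],[0,0,-30,0,1],[0,0,-30,0,1],[0,0,0,0,1],[0,0,0,0,1]]]'|sed -n 1,4p;  python3 -c "
from h import *
look('l11')
i=cv2.imread('pics/l11.png');cv2.imwrite('pics/l11c.png',cv2.resize(i[145:265,220:430],None,fx=3.8,fy=3.8,interpolation=cv2.INTER_CUBIC))"
```

```text
time: 23.7
position: [0.4855, -0.0349, 0.1125]
tool_rot: [3.14, -0.001, 0.011]
ft_force: [-0.4, -0.5, -1.4]
l11 centre 0.613 0.0506 yaw -0.11 rel 1.09 size 195 89 fence xy mm [-58.1   3.4]
   farL world [669.1 142.5] fence [-3.9 96.5]
   farR world [668.8 -41.5] fence [ -0.4 -87.5]
   nearL world [557.1 135.8] fence [-115.7   87.3]
   nearR world [556.8 -34.2] fence [-112.5  -82.6]
```

View pics/l11c.png

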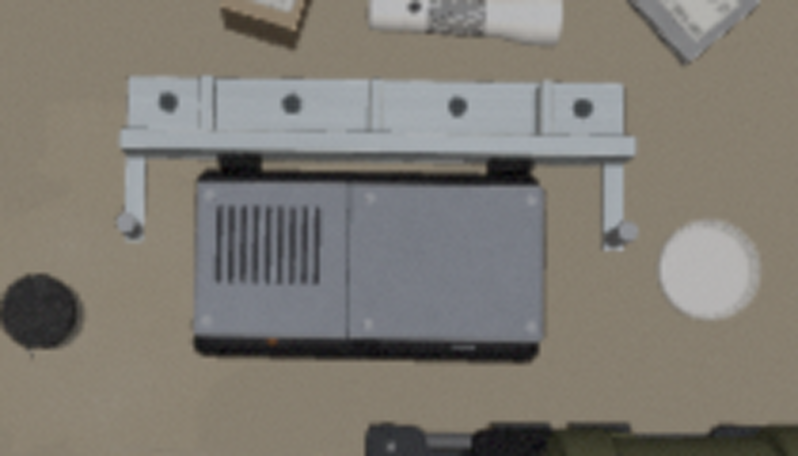

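The picture shows the far rail (rows 172–178) meeting both buffers (240,165 and 510,168). The supply is parallel to the strip and between the posts, the bystanders haven't moved, and the hand is clear.

```bash
python3 -c "
from bench import job
print(job.close_job())"
```

```text
the job is handed in; nothing more can be done
None
```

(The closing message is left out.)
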